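Shingle the roof of a clay model house

ROBOT

A 6-joint arm with a two-finger parallel gripper is mounted at the origin on the work surface. World frame = base frame: x ahead of the robot, y to its left, z up, the work surface at z = 0. Lengths are in mm, angles in degrees, forces in N, time in s.
With the tool pointing down it reaches from about 350 to 850 mm from the base axis. Payload 8.1 kg.
Tool frame: the origin (TCP) lies where the fingers leave the gripper's body, on its centre line; the fingertips stand 73 mm ahead of it and the grasp point (between the pads) lies 54 mm ahead of it; z points along the fingers, y is the line along which they close (so a half turn about z gives the same grasp; the last joint's range is limited). The gripper opens to 85 mm and grips with 20 to 120 N. Pads are 22 mm wide; open, the fingers measure 114 mm over their backs; the gripper's body (76 mm by 85 mm) begins 54 mm behind the grasp point. The pads swing forward as they close: fully open they stand 13 mm farther back than shut.
Start: joints at [71.54, 7.471, 85.268, -0, 87.261, -4.893], TCP at [140.734, 583.267, 303.892] pointing down, gripper open.
Joint ranges: [-169.43, 169.43], [-51.17, 129.36], [1.28, 143.12], [-76.62, 256.62], [0, 156.53], [-152.29, 152.29]. Speed limits (degrees/s): [136.94, 136.94, 159.86, 180, 180, 180].

INTERFACE

Orientations are given as [roll, pitch, yaw] about the fixed x, y, z axes, in that order (R = Rz(yaw) Ry(pitch) Rx(roll)).
In Python, from bench import sense, optics, r gives the robot as it stands.
- The arm moves only by the tool servo_tool, never from a script. Its argument "plan" is a list that holds one entry, the list of rows, each a list of 5 numbers: the shift along the world's x, y, z in m, then the turn about the world's z in degrees, then the finger opening in m, from 0 to 0.0854. A call has 1 to 10 rows; each row shifts and turns the commanded pose from where the row before left it; what a row does not reach is not made up. A row lasts 1/10 s, in which the tool goes at most 50 mm and 8.59 degrees, less where a joint would pass 70% of its speed; a pose out of reach is approached as far as the arm can. A call is refused whole if a number of a shift passes 0.05 or a number of a turn 8.59, either way. A call with a gripper value outside its range is refused whole. The fingers move at their own pace and stop on an object; "force" is the grip in N (left out, the last holds). Time passes only in rows, so rows that do not move let the fingers close. It gives the time, the measured TCP pose, the force, the opening and the grip force at its end, in the units of the state.
- sense(): the state, without advancing time (a new reading comes with each control period).
- optics.snapshot(name): name is "side" or "top"; returns a dict with "frame" (384x512x3 uint8, blue, green, red), "fx", "fy", "cx", "cy" (pixels), "cam_to_world" (4x4, takes a point from camera to world coordinates). Camera axes: x right, y down, z forward; pixel columns grow to the right and rows downward; lengths in mm; the calibration is good to about 2 mm. A picture is of the moment at which its call begins. There is no depth.
- r.hand_in(): hands the job in; it is judged then, once.
The state is a dict: "time": time; "joint_pos": joint angles; "qd": joint speeds; "joint_efforts": joint torques, N m; "tool_pos": TCP position; "tcp_rot": TCP orientation; "ft_force": force on the tool from outside, world axes, zero at the start; "wrist_torque": the same for the moment, N m; "finger_gap": finger opening in mm; "grip_force": force on a finger pad.
Only numpy, scipy, OpenCV 4.12 (cv2) and the standard library are available. Lean on these libraries where they do the work, as an engineer would, in place of code of your own. Each camera call takes 0.05 s, during which the arm holds its last target. There are 200 camera calls.

TASK

The model house has its first, lowest roof strip fixed. Lay the long red strip above it so that it overlaps it, with its lower edge along the white line and its own white line on the uphill side; then lay the long blue strip in the same way, with its lower edge along the red strip's white line. Keep the ends of all three in line, each strip lying flat on the one below; the short strips are not needed.

Things in the scene. Friction and masses are not known exactly. Their poses are not given: they have to be found in the camera images.
- eave_line (a point): Middle of the white line on the face of the fixed lowest roof strip (red, 56x140x8 mm) of a grey clay house 100 mm high. x: up along the face (13 degrees above level), y: along the line, z: out of the face. Line 38 mm above the strip's lower edge, 18 mm below its upper. Roof above is open: two gable tops (14 mm wide, 62 mm either side) carry upper edges; laid strips lie parallel to the fixed one.
- red_centre (a point): Centre (half-way up) of the long loose terracotta-red strip of fired clay with one white line, 56 x 140 x 8 mm, about 0.13 kg, face up on the table. x runs across its 56 mm width towards the edge to lie uphill, y along its length, z up out of its face. A red strip 80 mm long without a line is a bystander.
- red_line (a point): Middle of the white line on the top face of that long loose red strip, 38 mm from its lower edge: 10 mm along x and 4 mm along z from the strip's centre. Same axes as the strip.
- blue_centre (a point): Centre (half-way up its thickness) of the long loose blue glazed strip of fired clay, without a line, 56 x 140 x 8 mm, about 0.13 kg, lying on the table. x runs across its 56 mm width, y along its 140 mm length, z up. A blue strip 80 mm long is a bystander.
Mind the look-alikes: they are no part of the job. What is shaped like the part that bears red_centre but yellow is not meant.

How it is judged (in metres and radians):
On the way:
1. the long red strip lies released on the roof, its lower edge along the fixed strip's white line and its own line uphill (x of red_centre in the frame of eave_line between 0.016 and 0.04 m and x of red_line in the frame of eave_line between 0.026 and 0.05 m and y of red_centre in the frame of eave_line between -0.015 and 0.015 m and z of red_centre in the frame of eave_line between -0.002 and 0.01 m and angle between the x axis of red_centre and the x axis of eave_line, either way round below 0.2 rad and angle between the z axis of red_centre and the z axis of eave_line, either way round below 0.2 rad and linear speed of red below 0.02 m/s and contact force between the fingers and red below 0.3 N), for 0.2 s.
At the end, for the whole second after the job is handed in: Long red strip on the fixed strip, long blue one on the red: each lower edge within 12 mm of the white line below, the red's own line uphill, within 15 mm sideways, 11 degrees in turn and tilt and 6 mm in height of lying flat on the strip below; both at rest (x of red_centre in the frame of eave_line between 0.016 and 0.04 m and x of red_line in the frame of eave_line between 0.026 and 0.05 m and y of red_centre in the frame of eave_line between -0.015 and 0.015 m and z of red_centre in the frame of eave_line between -0.002 and 0.01 m and angle between the x axis of red_centre and the x axis of eave_line, either way round below 0.2 rad and angle between the z axis of red_centre and the z axis of eave_line, either way round below 0.2 rad and x of blue_centre in the frame of red_line between 0.016 and 0.04 m and y of blue_centre in the frame of red_line between -0.015 and 0.015 m and z of blue_centre in the frame of red_line between -0.002 and 0.01 m and angle between the x axis of blue_centre and the x axis of red_line, either way round below 0.2 rad and angle between the z axis of blue_centre and the z axis of red_line, either way round below 0.2 rad and linear speed of each of red, blue below 0.02 m/s); the robot touches nothing.
It also fails if it takes over 59 s, if anything falls off the work surface, if the arm or the gripper's body presses on something with over 40 N, if the wrist force passes 120 N, or if a joint passes its speed limit or range.

## Working session

There is one attempt and no reset: what is moved stays moved. The work goes in short steps, Python scripts to look and compute and a tool call to move; the robot and the scene stay as the last step left them, time stands still between calls to the robot, and variables do not carry over. Pictures are saved under pics/ and viewed, at most 10 in all, crops included, and the job is handed in when it is done.

Besides the shell and the picture viewer there is one more tool, called after "Call:" as name(argument=value, ...) on one line, values as JSON. servo_tool: Moves the arm, as the interface text tells. Its arguments: {"type":"object","properties":{"plan":{"type":"array"},"force":{"type":"number"}},"required":["plan"]}

```bash
mkdir -p pics; python3 - <<'E'
from bench import sense, optics, r
import cv2,json,numpy as np
s=sense();print(s)
for n in("top","side"):
    d=optics.snapshot(n);cv2.imwrite(f"pics/{n}0.png",d["frame"])
    print(n,d["fx"],d["fy"],d["cx"],d["cy"],np.round(d["cam_to_world"],4).tolist())
    json.dump({k:(np.array(d[k]).tolist()) for k in("fx","fy","cx","cy","cam_to_world")},open(n+".json","w"))
E
```

```text
{'time': 0.0, 'joint_pos': array([ 7.15391931e+01,  7.51471046e+00,  8.53275797e+01,  3.21219870e-04,
        8.72616989e+01, -4.89465680e+00]), 'qd': array([ 0.01000076,  0.01551789, -0.01777517,  0.0936383 , -0.08362738,
       -0.02064583]), 'joint_efforts': array([-8.50374704e-05, -5.69383764e+01, -5.00562358e+01,  1.34431484e-04,
        1.41524523e-02,  6.50321653e-06]), 'tool_pos': array([140.60513989, 582.87659829, 302.86474413]), 'tcp_rot': array([-1.79896418e+02, -9.19241548e-03,  1.66433826e+02]), 'ft_force': array([-0.6141158 , -0.34930204,  0.04117279]), 'wrist_torque': array([-0.01382593, -0.02960011, -0.00473684]), 'grip_force': 0.0, 'finger_gap': 85.66109570106336}
top 355.54364869922034 355.54364869922034 251.9579570019464 190.89216947114727 [[0.0086, -0.9936, 0.1126, 291.7554], [-0.9998, -0.0104, -0.016, -42.3444], [0.0171, -0.1124, -0.9935, 1114.1713], [0.0, 0.0, 0.0, 1.0]]
side 429.1746662041208 429.1746662041208 253.43830442482394 199.35357817338692 [[0.8336, -0.3022, 0.4624, -216.1677], [-0.5523, -0.474, 0.6858, -991.7558], [0.0119, -0.8271, -0.562, 841.7723], [0.0, 0.0, 0.0, 1.0]]
```

View pics/top0.png

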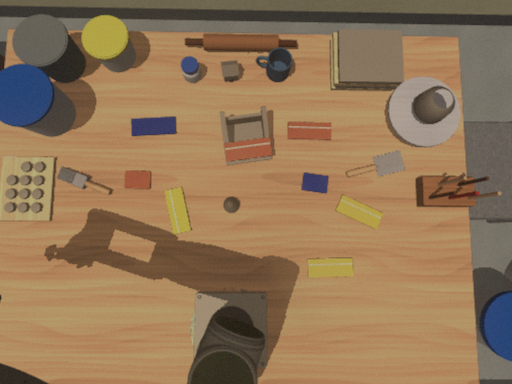

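View pics/side0.png

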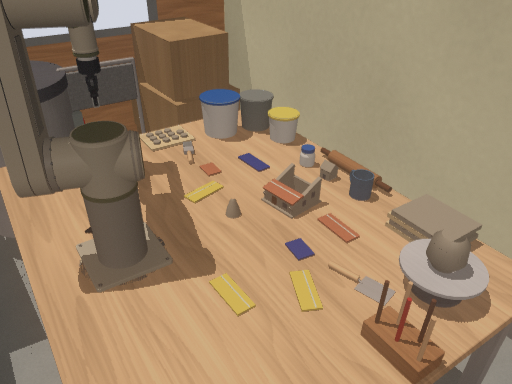

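Candidates in the top view:
- Red: long with a white line at (309,131), which is the wanted one. The short one at (137,180) is a bystander, and the one on the house at (248,150) is the fixed strip.
- Blue: long at (154,126), which is wanted. The short one at (315,183) is a bystander.
- Yellow: strips at (178,210), (359,212) and (330,267), all decoys.

I'll check the choice in one close crop.

```bash
python3 - <<'E'
import cv2,numpy as np
t=cv2.imread("pics/top0.png")
def up(x0,y0,w,h,k):
    c=cv2.resize(t[y0:y0+h,x0:x0+w],None,fx=k,fy=k,interpolation=cv2.INTER_CUBIC)
    for i in range(0,w,10): cv2.putText(c,str(x0+i),(i*k,9),0,.33,(255,255,255),1);cv2.line(c,(i*k,10),(i*k,14),(255,255,255),1)
    for i in range(0,h,10): cv2.putText(c,str(y0+i),(0,i*k+4),0,.33,(255,255,255),1)
    return c
a=up(215,102,130,66,6); b=up(120,108,130,32,6)
cv2.imwrite("pics/c1.png",np.vstack([a,b])[:600,:800])
hsv=cv2.cvtColor(t,cv2.COLOR_BGR2HSV)
E
```

```text
(no output)
```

View pics/c1.png

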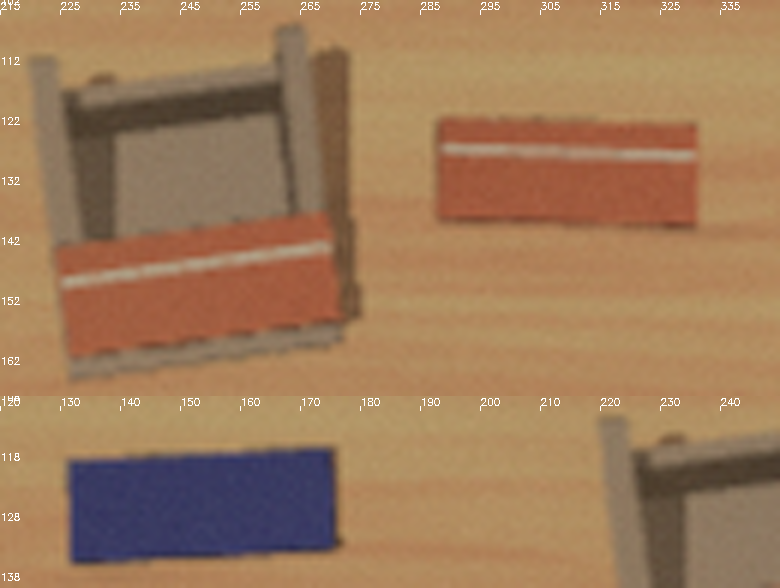

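The crop confirms it: the long red strip is at (309,131) with its line on the upper side, and the plain long blue one is at (154,126). The fixed strip's line runs from (225,149) to (270,143), with uphill towards the top of the image. Next I need a side crop to triangulate the roof.

```bash
python3 - <<'E'
import cv2,numpy as np
t=cv2.imread("pics/side0.png")
x0,y0,w,h,k=255,160,110,82,7
c=cv2.resize(t[y0:y0+h,x0:x0+w],None,fx=k,fy=k,interpolation=cv2.INTER_CUBIC)
for i in range(0,w,10): cv2.putText(c,str(x0+i),(i*k,9),0,.33,(255,255,255),1)
for i in range(0,h,10): cv2.putText(c,str(y0+i),(0,i*k+4),0,.33,(255,255,255),1)
cv2.imwrite("pics/c2.png",c)
E
```

```text
(no output)
```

View pics/c2.png

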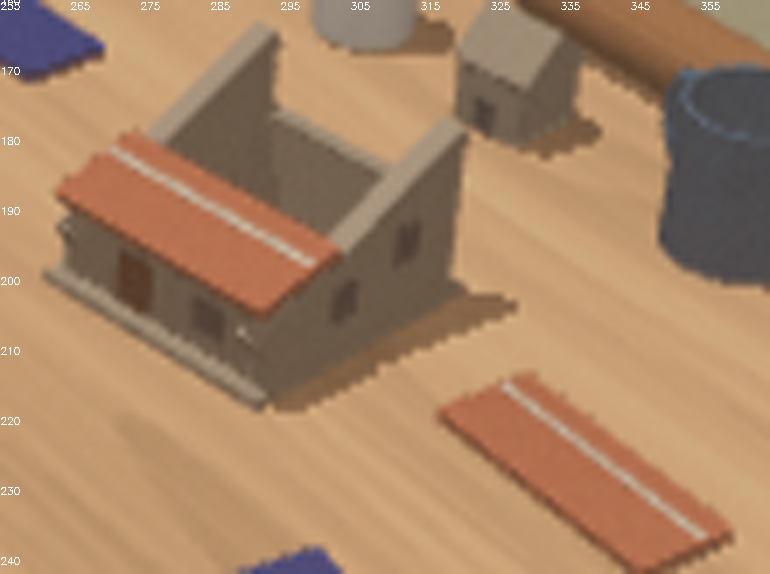

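```bash
cat > geo.py <<'E'
import json,numpy as np
C={n:json.load(open(n+".json")) for n in("top","side")}
def ray(n,uv):
    c=C[n];M=np.array(c["cam_to_world"]);d=M[:3,:3]@[(uv[0]-c["cx"])/c["fx"],(uv[1]-c["cy"])/c["fy"],1]
    return M[:3,3],d/np.linalg.norm(d)
def plane(n,uv,z):
    o,d=ray(n,uv);return o+d*(z-o[2])/d[2]
def tri(a,b):
    (o1,d1),(o2,d2)=ray("top",a),ray("side",b)
    t=np.linalg.lstsq(np.c_[d1,-d2],o2-o1,rcond=None)[0]
    p,q=o1+d1*t[0],o2+d2*t[1];return (p+q)/2,np.linalg.norm(p-q)
crop=lambda p,x0,y0,k:((p[0]+.5)/k-.5+x0,(p[1]+.5)/k-.5+y0)
E
python3 - <<'E'
from geo import *
np.set_printoptions(precision=1,suppress=True)
T=dict(lineL=(62,283),lineR=(331,246),TL=(54,245),TR=(327,212),BR=(342,318),BL=(71,356),gR=(290,26),gL=(45,58),rlL=(441,148),rlR=(696,156))
S=dict(lineL=(113,150),lineR=(314,264),TL=(130,131),TR=(343,252),BR=(265,315),BL=(57,188),gR=(458,122),gL=(268,30),rlL=(503,385),rlR=(706,537))
for k in T: print(k,*tri(crop(T[k],215,102,6),crop(S[k],255,160,7)))
R=np.array([plane("top",crop(p,215,102,6),8) for p in[(439,118),(696,124),(696,227),(438,220)]])
B=np.array([plane("top",crop(p,120,108,6),8) for p in[(68,65),(334,52),(335,152),(70,167)]])
F=np.array([plane("top",crop(T[p],215,102,6),75) for p in("TL","TR","BR","BL")])
for n,Q in(("red",R),("blue",B),("fixed@75",F)):
    e=Q[1]-Q[0]+Q[2]-Q[3];print(n,Q.mean(0),"ang",np.degrees(np.arctan2(e[1],e[0])),"len",np.linalg.norm(e)/2,"wid",np.linalg.norm(Q[0]+Q[1]-Q[2]-Q[3])/2)
for k in("lineL","lineR"):print(k,plane("top",crop(T[k],215,102,6),75))
for z in(60,70,80):
    for k in("lineL","lineR"):print(z,k,plane("top",crop(T[k],215,102,6),z),plane("side",crop(S[k],255,160,7),z))
E
```

```text
lineL [538.6  23.2  61. ] 0.8432417759268733
lineR [ 558.3 -111.7   62.7] 0.5898331132339082
TL [555.2  28.4  64.3] 3.6270376560970474
TR [ 576.5 -109.9   61.8] 0.40027138527597717
BR [ 524.5 -118.5   50.3] 0.4089559169213872
BL [502.5  18.7  53.6] 0.15345798049708992
gR [661.3 -89.1  94.9] 0.0277551444198865
gL [642.3  32.4  93.6] 3.0216612583901408
rlL [ 627.6 -174.4    4.2] 0.4684410874175262
rlR [ 624.5 -311.     6.6] 0.033283045529843715
red [ 614.3 -241.6    8. ] ang -90.7060484070171 len 137.7973632010864 wid 56.1555109599267
blue [622.5 255.8   8. ] ang -86.09353396138384 len 140.16821143018876 wid 55.094908096944174
fixed@75 [536.  -45.3  75. ] ang -81.70111472485128 len 136.38410571396514 wid 55.54113651150975
lineL [534.9  22.5  75. ]
lineR [ 555.4 -111.    75. ]
60 lineL [538.4  23.5  60. ] [540.   24.4  60. ]
60 lineR [ 559.2 -112.    60. ] [ 560.7 -108.6   60. ]
70 lineL [536.1  22.9  70. ] [530.3  11.4  70. ]
70 lineR [ 556.7 -111.4   70. ] [ 550.7 -119.9   70. ]
80 lineL [533.8  22.2  80. ] [520.6  -1.6  80. ]
80 lineR [ 554.1 -110.7   80. ] [ 540.8 -131.1   80. ]
```

Call:
servo_tool(plan=[[[0.0237,-0.0412,0,-3.86,0.0854],[0.0237,-0.0412,0,-3.86,0.0854],[0.0237,-0.0412,0,-3.86,0.0854],[0.0237,-0.0412,0,-3.86,0.0854],[0.0237,-0.0412,0,-3.86,0.0854],[0.0237,-0.0412,0,-3.86,0.0854],[0.0237,-0.0412,0,-3.86,0.0854],[0.0237,-0.0412,0,-3.86,0.0854],[0.0237,-0.0412,0,-3.86,0.0854],[0.0237,-0.0412,0,-3.86,0.0854]]])

```text
time: 1.1
tool_pos: [378.1, 169.4, 303.7]
tcp_rot: [180.0, 0.0, 127.7]
ft_force: [1.3, 0.1, 0.3]
finger_gap: 85.4
grip_force: 0.0
```

Call:
servo_tool(plan=[[[0.0237,-0.0412,0,-3.86,0.068],[0.0237,-0.0412,0,-3.86,0.068],[0.0237,-0.0412,0,-3.86,0.068],[0.0237,-0.0412,0,-3.86,0.068],[0.0237,-0.0412,0,-3.86,0.068],[0.0237,-0.0412,0,-3.86,0.068],[0.0237,-0.0412,0,-3.86,0.068],[0.0237,-0.0412,0,-3.86,0.068],[0.0237,-0.0412,0,-3.86,0.068],[0.0237,-0.0412,0,-3.86,0.068]]])

```text
time: 2.1
tool_pos: [615.2, -242.5, 303.1]
tcp_rot: [-180.0, -0.0, 89.1]
ft_force: [1.2, -0.5, 0.2]
finger_gap: 68.0
grip_force: 0.0
```

Call:
servo_tool(plan=[[[0,0,0,0,0.068],[0,0,0,0,0.068]]])

```text
time: 2.3
tool_pos: [614.5, -241.6, 301.8]
tcp_rot: [-179.8, -0.1, 89.2]
ft_force: [0.3, -0.6, -0.3]
finger_gap: 68.5
grip_force: 0.0
```

```bash
python3 - <<'E'
from geo import *
print(tri(crop((280,76),215,102,6),crop((388,165),255,160,7)))
for z in (60,70,80,90): print(z,plane("side",crop((388,165),255,160,7),z), plane("top",crop((280,85),215,102,6),z),plane("top",crop((280,66),215,102,6),z))
E
```

```text
(array([635.16101735, -81.33142623,  77.31427972]), np.float64(14.279698102082858))
60 [646.14076575 -59.59798369  60.        ] [642.77842133 -85.75494995  60.        ] [652.77557252 -85.69869022  60.        ]
70 [635.11059033 -71.52163321  70.        ] [639.44857293 -85.34315191  70.        ] [649.35088991 -85.28742587  70.        ]
80 [624.0804149  -83.44528273  80.        ] [636.11872453 -84.93135387  80.        ] [645.92620729 -84.87616151  80.        ]
90 [613.05023947 -95.36893226  90.        ] [632.78887614 -84.51955582  90.        ] [642.50152467 -84.46489715  90.        ]
```

Call:
servo_tool(plan=[[[0,0,-0.045,0,0.068],[0,0,-0.045,0,0.068],[0,0,-0.045,0,0.068],[0,0,-0.045,0,0.068],[0,0,-0.03,0,0.068],[0,0,-0.01,0,0.068],[0,0,0,0,0.068]]])

```text
time: 3.0
tool_pos: [613.8, -239.3, 82.9]
tcp_rot: [-179.9, -0.1, 89.3]
ft_force: [0.8, 0.2, 0.2]
finger_gap: 67.8
grip_force: 0.0
```

```bash
python3 - <<'E'
from bench import optics
import cv2
for n,b in(("side",(280,160,130,90)),):
    f=optics.snapshot(n)["frame"];x,y,w,h=b
    cv2.imwrite("pics/c3.png",cv2.resize(f[y:y+h,x:x+w],None,fx=6,fy=6,interpolation=cv2.INTER_CUBIC))
E
```

```text
(no output)
```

View pics/c3.png

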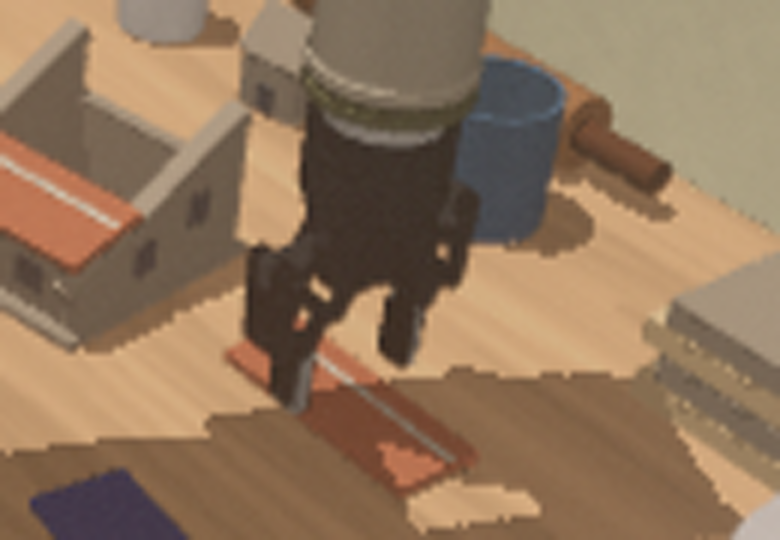

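The fingers straddle the strip: the near tip is at about crop (290,408), just above the near edge, and the far tip at (400,362) is beyond the far edge. I'll go down in small steps and watch the force.

Call:
servo_tool(plan=[[[0,0,-0.004,0,0.068],[0,0,-0.004,0,0.068],[0,0,0,0,0.068]]])

```text
time: 3.35
tool_pos: [615.2, -241.0, 76.8]
tcp_rot: [179.9, 0.0, 89.2]
ft_force: [-0.4, -0.5, -0.9]
finger_gap: 67.6
grip_force: 0.0
```

Call:
servo_tool(plan=[[[0,0,-0.003,0,0.064],[0,0,0,0,0.064]]], force=30)

```text
time: 3.55
tool_pos: [614.6, -240.7, 72.7]
tcp_rot: [-180.0, -0.0, 89.2]
ft_force: [-0.5, -0.1, -0.2]
finger_gap: 64.1
grip_force: 0.0
```

Call:
servo_tool(plan=[[[0,0,0,0,0.05],[0,0,0,0,0.05],[0,0,0,0,0.05],[0,0,0,0,0.05]]], force=30)

```text
time: 3.95
tool_pos: [614.9, -240.9, 73.2]
tcp_rot: [180.0, 0.0, 89.2]
ft_force: [-0.3, -0.7, 2.8]
finger_gap: 54.5
grip_force: 32.1
```

Call:
servo_tool(plan=[[[0,0,0.02,0,0.05],[0,0,0.04,0,0.05],[0,0,0.047,0,0.05],[0,0,0.02,0,0.05],[-0.007,0.0334,0,1.5,0.05],[-0.007,0.0334,0,1.5,0.05],[-0.007,0.0334,0,1.5,0.05],[-0.007,0.0334,0,1.5,0.05],[-0.007,0.0334,0,1.5,0.05],[-0.006,0.0334,0,1.6,0.05]]])

```text
time: 4.95
tool_pos: [572.9, -39.0, 199.4]
tcp_rot: [-180.0, -0.0, 98.4]
ft_force: [0.8, -0.6, -0.7]
finger_gap: 54.9
grip_force: 32.1
```

Call:
servo_tool(plan=[[[0,0,-0.02,0,0.05],[0,0,-0.015,0,0.05],[0,0,-0.005,0,0.05],[0,0,0,0,0.05],[0,0,0,0,0.05]]])

```text
time: 5.45
tool_pos: [574.0, -41.1, 160.1]
tcp_rot: [-180.0, 0.0, 98.3]
ft_force: [-0.6, 0.1, -0.4]
finger_gap: 54.5
grip_force: 32.1
```

```bash
python3 - <<'E'
from bench import optics,sense
import cv2,numpy as np
o=[]
for n,b in(("side",(245,140,110,75)),("top",(205,95,110,75))):
    f=optics.snapshot(n)["frame"];cv2.imwrite(f"pics/{n}1.png",f);x,y,w,h=b
    o.append(cv2.resize(f[y:y+h,x:x+w],None,fx=4,fy=4,interpolation=cv2.INTER_CUBIC))
cv2.imwrite("pics/c4.png",np.vstack(o));print(sense()["tool_pos"])
E
```

```text
[574.28729039 -41.02416849 160.69310846]
```

View pics/c4.png

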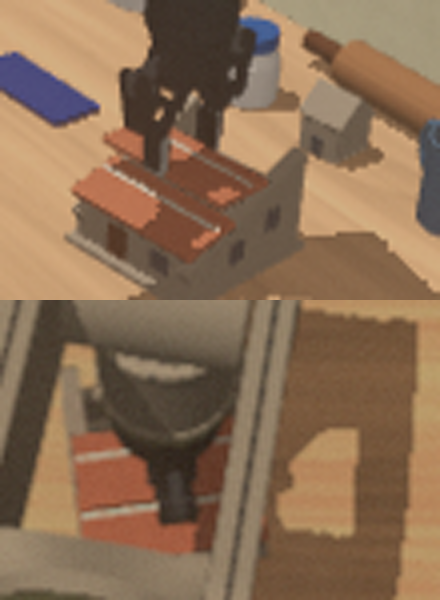

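The red strip is held level above the fixed one, parallel to it and with its line uphill. I'll lower it gently until it touches.

Call:
servo_tool(plan=[[[0,0,-0.004,0,0.05],[0,0,-0.003,0,0.05],[0,0,0,0,0.05]]])

```text
time: 5.85
tool_pos: [573.4, -40.3, 152.3]
tcp_rot: [-180.0, -0.0, 98.3]
ft_force: [-0.3, 0.4, -1.1]
finger_gap: 54.2
grip_force: 32.1
```

Call:
servo_tool(plan=[[[0,0,-0.002,0,0.05],[0,0,0,0,0.05]]])

```text
time: 6.05
tool_pos: [573.6, -40.3, 150.6]
tcp_rot: [-180.0, -0.0, 98.3]
ft_force: [-1.5, 0.2, -1.3]
finger_gap: 54.4
grip_force: 32.1
```

Call:
servo_tool(plan=[[[0,0,-0.002,0,0.05],[0,0,0,0,0.05]]])

```text
time: 6.25
tool_pos: [574.0, -40.4, 149.1]
tcp_rot: [180.0, 0.0, 98.3]
ft_force: [-1.3, 0.2, 1.1]
finger_gap: 54.3
grip_force: 32.3
```

Call:
servo_tool(plan=[[[0,0,-0.0015,0,0.05],[0,0,0,0,0.05]]])

```text
time: 6.45
tool_pos: [574.1, -40.3, 148.7]
tcp_rot: [179.9, 0.0, 98.3]
ft_force: [-5.4, 0.7, 9.2]
finger_gap: 54.5
grip_force: 33.1
```

Call:
servo_tool(plan=[[[0,0,0.0005,0,0.057],[0,0,0,0,0.058],[0,0,0,0,0.059],[0,0,0,0,0.059],[0,0,0,0,0.06],[0,0,0,0,0.06],[0,0,0,0,0.06]]], force=20)

```text
time: 7.15
tool_pos: [573.7, -40.3, 147.8]
tcp_rot: [-180.0, -0.0, 98.3]
ft_force: [-0.1, 1.0, 0.7]
finger_gap: 59.9
grip_force: 0.0
```

Call:
servo_tool(plan=[[[0,0,0,0,0.064],[0,0,0.003,0,0.068],[0,0,0.005,0,0.072],[0,0,0.01,0,0.072],[0,0,0.03,0,0.072],[0,0,0.045,0,0.072],[0,0,0.045,0,0.072],[0.006,0.04,0,0,0.072],[0.006,0.04,0,0,0.072],[0.006,0.04,0,0,0.072]]])

```text
time: 8.15
tool_pos: [592.2, 80.7, 288.0]
tcp_rot: [179.8, 0.0, 98.3]
ft_force: [-0.0, 0.4, -0.3]
finger_gap: 71.9
grip_force: 0.0
```

Call:
servo_tool(plan=[[[0.006,0.04,0,-0.9,0.068],[0.006,0.04,0,-0.9,0.068],[0.006,0.04,0,-0.9,0.068],[0.006,0.04,0,-0.9,0.068],[0.0065,0.04,0,-0.9,0.068],[0,0.0155,0,0,0.068],[0,0,0,0,0.068]]])

```text
time: 8.85
tool_pos: [621.7, 297.5, 286.3]
tcp_rot: [180.0, -0.0, 94.0]
ft_force: [0.4, -0.2, 0.3]
finger_gap: 67.6
grip_force: 0.0
```

```bash
python3 - <<'E'
from bench import optics,sense
import cv2,numpy as np
o=[]
for n,b in(("side",(255,160,90,62)),("top",(205,100,130,75))):
    f=optics.snapshot(n)["frame"];cv2.imwrite(f"pics/{n}2.png",f);x,y,w,h=b
    c=cv2.resize(f[y:y+h,x:x+w],None,fx=6,fy=6,interpolation=cv2.INTER_CUBIC)
    o.append(cv2.copyMakeBorder(c[:300] if n=="side" else c[:300,:],0,0,0,780-c.shape[1],cv2.BORDER_CONSTANT))
cv2.imwrite("pics/c5.png",np.vstack(o));print(sense()["tool_pos"])
E
```

```text
[622.22051793 294.65338511 286.26932907]
```

View pics/c5.png

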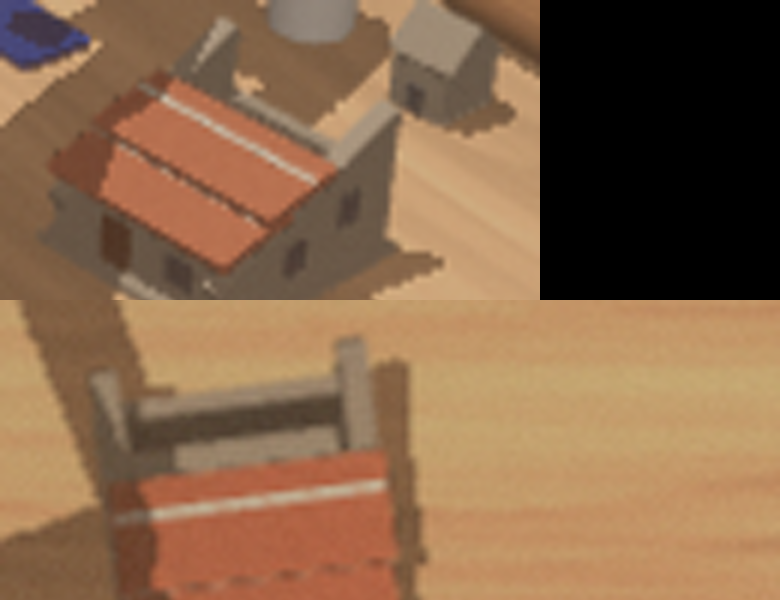

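The red strip lies on the roof with its lower edge on the eave line and its own line uphill, at crop (118,520) to (386,484). I overshot blue in y, so I'll correct that and work out the red line's position.

Call:
servo_tool(plan=[[[0,-0.02,-0.04,0,0.068],[0,-0.0195,-0.04,0,0.068],[0,0,-0.045,0,0.068],[0,0,-0.045,0,0.068],[0,0,-0.025,0,0.068],[0,0,-0.005,0,0.068],[0,0,0,0,0.068]]])

```text
time: 9.65
tool_pos: [622.1, 254.2, 85.8]
tcp_rot: [-179.9, 0.0, 93.8]
ft_force: [0.5, 0.1, 1.4]
finger_gap: 68.0
grip_force: 0.0
```

```bash
python3 - <<'E'
from geo import *
np.set_printoptions(precision=1,suppress=True)
for z in(64+16.3,):
    P=[plane("top",crop(p,205,100,6),z) for p in((116,220),(386,184))]
    print(P,np.mean(P,0))
print("red line tri",tri(crop((116,220),205,100,6),crop((141,85),255,160,6)),tri(crop((386,184),205,100,6),crop((318,180),255,160,6)))
u=np.array([np.cos(np.radians(8.4)),np.sin(np.radians(8.4))])
e=np.array([547.8,-44.2]);d=np.mean(P,0)[:2]-e;print("along up",d@u,"exp 35.2; side",d@[-u[1],u[0]])
print("next centre",np.mean(P,0)[:2]+26.4*u)
E
```

```text
[array([571.6,  25.8,  80.3]), array([ 591.7, -108.1,   80.3])] [581.6 -41.1  80.3]
red line tri (array([572. ,  26.1,  78.2]), np.float64(0.3254066095521478)) (array([ 592.6, -108.4,   78.7]), np.float64(0.9479654838720262))
along up 33.91512461392596 exp 35.2; side -1.8988719038653776
next centre [607.7 -37.3]
```

Call:
servo_tool(plan=[[[0,0,-0.005,0,0.068],[0,0,-0.005,0,0.066],[0,0,-0.003,0,0.064],[0,0,0,0,0.064]]])

```text
time: 10.05
tool_pos: [622.2, 255.7, 73.0]
tcp_rot: [180.0, -0.0, 93.8]
ft_force: [-0.3, 1.0, 0.6]
finger_gap: 63.8
grip_force: 0.0
```

Call:
servo_tool(plan=[[[0,0,0,0,0.05],[0,0,0,0,0.05],[0,0,0,0,0.05],[0,0,0,0,0.05]]], force=30)

```text
time: 10.45
tool_pos: [622.6, 255.9, 73.6]
tcp_rot: [179.9, -0.0, 93.8]
ft_force: [0.8, -0.2, 4.6]
finger_gap: 54.4
grip_force: 32.4
```

Call:
servo_tool(plan=[[[0,0,0.02,0,0.05],[0,0,0.035,0,0.05],[0,0,0.045,0,0.05],[0,0,0.037,0,0.05],[-0.002,-0.0419,0,0.65,0.05],[-0.002,-0.0419,0,0.65,0.05],[-0.002,-0.0419,0,0.65,0.05],[-0.002,-0.0419,0,0.65,0.05],[-0.002,-0.0419,0,0.65,0.05],[-0.002,-0.0419,0,0.65,0.05]]])

```text
time: 11.45
tool_pos: [609.5, 2.7, 209.3]
tcp_rot: [-179.9, -0.0, 97.8]
ft_force: [0.1, -0.4, -0.3]
finger_gap: 54.7
grip_force: 32.1
```

Call:
servo_tool(plan=[[[-0.0024,-0.0417,0,0.6,0.05],[0,0,-0.015,0,0.05],[0,0,-0.01,0,0.05],[0,0,-0.009,0,0.05],[0,0,0,0,0.05],[0,0,0,0,0.05]]])

```text
time: 12.05
tool_pos: [607.7, -36.2, 175.4]
tcp_rot: [-179.9, -0.0, 98.4]
ft_force: [1.1, -0.5, -1.2]
finger_gap: 54.4
grip_force: 32.1
```

```bash
python3 - <<'E'
from bench import optics,sense
import cv2,numpy as np
o=[]
for n,b in(("side",(255,140,90,75)),):
    f=optics.snapshot(n)["frame"];x,y,w,h=b
    cv2.imwrite("pics/c6.png",cv2.resize(f[y:y+h,x:x+w],None,fx=6,fy=6,interpolation=cv2.INTER_CUBIC))
print(sense()["tool_pos"])
E
```

```text
[608.02524005 -36.37296219 176.06071315]
```

View pics/c6.png

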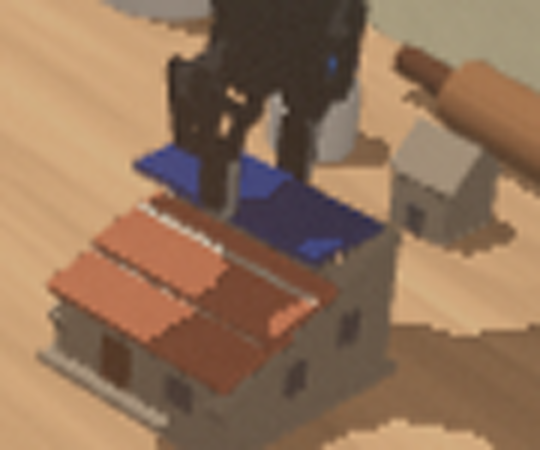

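Blue is held level just above the red strip and parallel to it, with its lower edge just uphill of the red line. Lowering now.

Call:
servo_tool(plan=[[[0,-0.001,-0.004,0,0.05],[0,0,-0.003,0,0.05],[0,0,0,0,0.05]]])

```text
time: 12.4
tool_pos: [607.6, -38.3, 168.4]
tcp_rot: [-180.0, -0.0, 98.3]
ft_force: [-0.5, 0.8, -1.2]
finger_gap: 54.7
grip_force: 32.1
```

Call:
servo_tool(plan=[[[0,0,-0.002,0,0.05],[0,0,0,0,0.05]]])

```text
time: 12.6
tool_pos: [607.7, -38.4, 166.6]
tcp_rot: [-180.0, -0.0, 98.3]
ft_force: [0.1, 0.0, -1.2]
finger_gap: 54.7
grip_force: 32.1
```

Call:
servo_tool(plan=[[[0,0,-0.0015,0,0.05],[0,0,0,0,0.05]]])

```text
time: 12.8
tool_pos: [607.9, -38.5, 165.5]
tcp_rot: [180.0, 0.0, 98.3]
ft_force: [-1.2, 0.3, -0.4]
finger_gap: 54.6
grip_force: 32.1
```

Call:
servo_tool(plan=[[[0,0,-0.0015,0,0.05],[0,0,0,0,0.05]]])

```text
time: 13.0
tool_pos: [608.1, -38.5, 165.0]
tcp_rot: [180.0, 0.0, 98.3]
ft_force: [-3.9, 0.2, 7.6]
finger_gap: 54.5
grip_force: 32.9
```

Touching with 7.6 N, so I'll release in the same way.

Call:
servo_tool(plan=[[[0,0,0.0005,0,0.057],[0,0,0,0,0.058],[0,0,0,0,0.059],[0,0,0,0,0.059],[0,0,0,0,0.06],[0,0,0,0,0.06],[0,0,0,0,0.06]]], force=20)

```text
time: 13.7
tool_pos: [607.8, -38.4, 164.3]
tcp_rot: [-180.0, -0.0, 98.3]
ft_force: [0.0, -0.3, 0.8]
finger_gap: 60.0
grip_force: 0.0
```

Call:
servo_tool(plan=[[[0,0,0,0,0.064],[0,0,0.003,0,0.068],[0,0,0.005,0,0.072],[0,0,0.01,0,0.072],[0,0,0.03,0,0.072],[0,0,0.045,0,0.072],[0,0,0.045,0,0.072],[0.006,0.04,0,0,0.072],[0.006,0.04,0,0,0.072],[0.006,0.04,0,0,0.072]]])

```text
time: 14.7
tool_pos: [626.3, 82.5, 304.5]
tcp_rot: [179.9, 0.0, 98.3]
ft_force: [0.5, 1.3, -0.5]
finger_gap: 71.9
grip_force: 0.0
```

Call:
servo_tool(plan=[[[0,0.04,0,0,0.072],[0,0.04,0,0,0.072],[0,0.04,0,0,0.072],[0,0.04,0,0,0.072],[0,0,0,0,0.072],[0,0,0,0,0.072]]])

```text
time: 15.3
tool_pos: [625.6, 242.5, 303.0]
tcp_rot: [180.0, 0.0, 98.5]
ft_force: [-0.0, 0.4, 0.2]
finger_gap: 72.2
grip_force: 0.0
```

```bash
python3 - <<'E'
from bench import optics,sense
import cv2,numpy as np
o=[]
for n,b in(("side",(255,160,90,50)),("top",(205,100,90,62))):
    f=optics.snapshot(n)["frame"];x,y,w,h=b
    o.append(cv2.resize(f[y:y+h,x:x+w],None,fx=5,fy=5,interpolation=cv2.INTER_CUBIC))
cv2.imwrite("pics/c7.png",np.vstack(o));print(sense()["tool_pos"])
E
```

```text
[626.02678985 240.65078636 302.93238321]
```

View pics/c7.png

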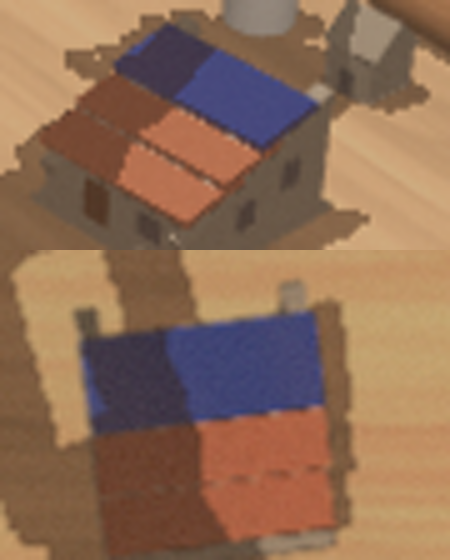

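All three strips lie in line. Blue's lower edge covers the red line, from crop (92,435) to (328,405), and red's lower edge is on the eave line. Handing in.

```bash
python3 -c "
from bench import r
print(r.hand_in())"
```

```text
the job is handed in; nothing more can be done
None
```

The long red and long blue strips are laid in line on the roof, each with its lower edge on the white line below, and the job is handed in at about 15 s; the hand-in returned no verdict, but the last pictures showed both strips flat and released.

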